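# Seat the flame spreader of a gas hob by tapping, then fit its cap

### The job

Put the gas burner back together after cleaning. The wide slotted flame spreader has been left sitting off-centre on the burner head: without lifting it off, move it with light taps on its edge, from one side and then from the opposite one as needed, until it is centred and the rib under it drops into the head's groove so that it lies flat; it is soft cast aluminium, so never push it harder than 12 N. Then set the small black cap in the recess on top of the spreader so that it lies centred and flat, pressing no harder than that, and leave the things standing around alone.

Things in the scene. Friction and masses are not known exactly. Their poses are not given: they have to be found in the camera images.
- hob: Fixed single-burner table hob, steel, 250 x 256 mm, its flat top 55 mm above the worktop; origin under its centre, x points away from its black control knob (which faces the robot), z up. On it is screwed the fixed aluminium burner head, a flat-topped disc 100 mm across and 16 mm high; a round groove in its top, 65 mm across inside, 79 mm outside, takes the spreader's rib.
- burner_mid (a point): Point over the hob's centre at the height of the burner head's flat top (71 mm above the worktop, 16 mm above the hob's top); axes as the hob's. The head is screwed on through slotted holes: its own centre is not measured and lies up to 5 mm from this point along each of the hob's axes, hidden under the spreader.
- spreader: Loose flame spreader, cast aluminium, 0.3 kg; this origin lies 10 mm off its axis, so use spreader_axis. Its skirt is a disc 104 mm across, 9 mm high at the edge; above it a slotted cone slopes in to a rim 58 mm across: too wide and sloped to grip. A rounded ring-shaped rib under the skirt, 67 mm across inside, 77 mm outside, 4 mm deep, fits the head's groove with 1 mm to spare.
- spreader_axis (a point): Point on the spreader's axis at its skirt's underside, z up. At the start 7 to 13 mm off the head's centre, any direction, 4 mm above burner_mid, rib on the head's flat top. Slides under 1 to 3 N (up to 6 where the rib catches), drawn a little sideways toward the head's centre; drops 4 mm once within 2 to 3 mm of it, level with burner_mid, then hard stops with 1 mm of play.
- recess (a point): Centre of the spreader's top rim, 21 mm above spreader_axis along its axis. The recess below it for the cap is 43 mm across and 7.5 mm deep; the rim round it is 58 mm across.
- cap: Loose cap, a black enamelled steel disc 60 mm across, 13.5 mm high, 0.16 kg; origin at the centre of the underside of its boss. The boss is 40 mm across and 4 mm long and fits the recess with 1.5 mm to spare all round. At the start it lies boss down on the worktop, well left of the hob or in front of its right half.
- cap_rim (a point): Centre of the flat underside of the cap's rim, 4 mm above cap, z up. The rim's vertical edge, 60 mm across, reaches from 0 to 7 mm above this point, the slightly domed top 9.5 mm. Fitted, this point coincides with recess.
- garlic: A garlic bulb, 60 mm across and 59 mm high, on the worktop, in the one of the cap's two places that the cap is not in; origin under its centre. Leave it alone.
- salt_shaker: A glass salt shaker, 44 mm across and 90 mm high, standing left of the hob, near its front; origin under its centre. Leave it alone.
Mind the look-alikes: they are no part of the job. What is shaped like the spreader but purple is not meant. Several things have the shape of the cap; the one meant has the colours described above.

How it is judged (in metres and radians):
On the way:
1. the flame spreader has dropped flat into the groove of the burner head (z of spreader_axis in the frame of burner_mid between -0.002 and 0.0015 m and horizontal distance between spreader_axis and burner_mid below 0.012 m and angle between spreader_axis's own z axis and vertical below 0.03 rad), for 0.2 s.
At the end, for the whole second after the job is handed in: The flame spreader lies flat on the burner head, its rib in the groove (underside within 1.5 mm of the head's top, tilt under 0.03 rad: only so when centred); the cap lies flat in its recess (centred within 3 mm, within 1.5 mm of full depth, tilt under 0.04 rad); both at rest, released (all of step 1 and horizontal distance between cap_rim and recess below 0.003 m and z of cap_rim in the frame of recess between -0.002 and 0.0015 m and angle between cap_rim's own z axis and vertical below 0.04 rad and linear speed of each of cap, spreader below 0.01 m/s); the robot touches nothing.
It fails at once if the robot pushes on the flame spreader with more than 12 N (contact force between any of the arm, the fingers and spreader above 12 N).
It fails at once if the cap is pressed on the flame spreader with more than 12 N (contact force between cap and spreader above 12 N).
It fails at once if the flame spreader is lifted off the burner head (z of spreader_axis in the frame of burner_mid above 0.014 m).
It fails at once if the garlic or the salt shaker is moved by more than 15 mm (distance of any of garlic, salt_shaker from where it was at the start of the episode above 0.015 m).
It also fails if it takes over 72 s, if anything falls off the work surface, if the arm or the gripper's body presses on something with over 40 N, if the wrist force passes 120 N, or if a joint passes its speed limit or range.

### The arm

A 6-joint arm with a two-finger parallel gripper is mounted at the origin on a cart in front of the work surface, level with it; the furniture and walls round the work are solid. World frame = base frame: x ahead of the robot, y to its left, z up, the work surface at z = 0. Lengths are in m, angles in degrees, forces in N, time in s.
With the tool pointing down it reaches from about 0.3 to 0.95 m from the base axis. Payload 3.1 kg.
Tool frame: the origin (TCP) lies on the centre line of the jaws, within the pads' length; the fingertips stand 14 mm ahead of it and the grasp point (between the pads) lies 5 mm behind it; z points along the fingers, y is the line along which they close (so a half turn about z gives the same grasp; the last joint's range is limited). The gripper opens to 85 mm and grips with 20 to 120 N. Pads are 22 mm wide; open, the fingers measure 114 mm over their backs; the gripper's body (76 mm by 85 mm) begins 54 mm behind the grasp point. The pads swing forward as they close: fully open they stand 13 mm farther back than shut.
Start: joints at [71.522, 17.653, 93.61, -0, 68.738, -3.994], TCP at [0.156, 0.605, 0.245] pointing down, gripper open.
Joint ranges: [-175.34, 175.34], [-45.06, 112.39], [2.9, 150.54], [-68.45, 248.45], [3.09, 151.38], [-168.51, 168.51]. Speed limits (degrees/s): [159.86, 159.86, 180, 180, 180, 180].

### API

Orientations are given as [roll, pitch, yaw] about the fixed x, y, z axes, in that order (R = Rz(yaw) Ry(pitch) Rx(roll)).
In Python, from cell import observe, camera, finish_job gives the robot as it stands.
- The arm moves only by the tool carry_out, never from a script. Its argument "moves" is a list that holds one entry, the list of rows, each a list of 7 numbers: the turn, a rotation vector about the tool's x, y, z in units of 8 degrees (1.0 is 8 degrees), then the shift along the tool's x, y, z in units of 30 mm (1.0 is 30 mm), then the opening, from 0 (shut) to 1 (fully open). A call has 1 to 5 rows; each row shifts and turns the commanded pose from where the row before left it, along the tool's axes as they then stand; what a row does not reach is not made up. A row lasts 1/10 s, in which the tool goes at most 50 mm and 8.59 degrees, less where a joint would pass 70% of its speed; a pose out of reach is approached as far as the arm can. A call is refused whole if a number of a shift passes 1 or a number of a turn 1, either way. A call with a gripper value outside its range is refused whole. The fingers move at their own pace and stop on an object; "force" is the grip in N (left out, the last holds). Time passes only in rows, so rows that do not move let the fingers close. It gives the time, the measured TCP pose, the force, the opening and the grip force at its end, in the units of the state.
- observe(): the state, without advancing time (a new reading comes with each control period).
- camera(name): name is "scene" or "top" or "wrist"; returns a dict with "image" (384x512x3 uint8, red, green, blue), "fx", "fy", "cx", "cy" (pixels), "view" (4x4, takes a point from world to camera coordinates). Camera axes: x right, y down, z forward; pixel columns grow to the right and rows downward; lengths in m; the calibration is good to about 2 mm. A picture is of the moment at which its call begins. There is no depth.
- finish_job(): hands the job in; it is judged then, once.
The state is a dict: "clock": time; "q": joint angles; "qvel": joint speeds; "effort": joint torques, N m; "tool_pos": TCP position; "tcp_rot": TCP orientation; "wrist_force": force on the tool from outside, world axes, zero at the start; "wrist_torque": the same for the moment, N m; "grip_width": opening from 0.0 (shut) to 1.0 (fully open); "finger_force": force on a finger pad.
Only numpy, scipy, OpenCV 4.12 (cv2) and the standard library are available. Lean on these libraries where they do the work, as an engineer would, in place of code of your own. Each camera call takes 0.05 s, during which the arm holds its last target. There are 200 camera calls.

## Working session

There is one attempt and no reset: what is moved stays moved. The work goes in short steps, Python scripts to look and compute and a tool call to move; the robot and the scene stay as the last step left them, time stands still between calls to the robot, and variables do not carry over. Pictures are saved under pics/ and viewed, at most 10 in all, crops included, and the job is handed in when it is done.

Besides the shell and the picture viewer there is one more tool, called after "Call:" as name([rows], argument=value, ...), one row to a line, values as JSON. carry_out: Moves the arm, as the interface text tells. Its arguments: {"type":"object","properties":{"moves":{"type":"array"},"force":{"type":"number"}},"required":["moves"]}

```bash
mkdir -p pics; ls; cat > h.py <<'E'
import numpy as np, cv2
from cell import observe, camera, finish_job
def shot(n,f=None):
    c=camera(n); im=np.array(c["image"])[:,:,::-1].copy()
    if f: cv2.imwrite("pics/"+f,im)
    return c,im
def ray(c,u,v,z):
    V=np.array(c["view"]);R=V[:3,:3];t=V[:3,3]
    o=-R.T@t; d=R.T@np.array([(u-c["cx"])/c["fx"],(v-c["cy"])/c["fy"],1.])
    return o+d*(z-o[2])/d[2]
def proj(c,p):
    q=np.array(c["view"])@np.append(p,1); return c["fx"]*q[0]/q[2]+c["cx"],c["fy"]*q[1]/q[2]+c["cy"]
E
python3 - <<'E'
from h import *
o=observe();print(o)
ims=[]
for n in("scene","top"):
    c,im=shot(n,n+".png");ims.append(im);print(n,c["fx"],-np.array(c["view"])[:3,:3].T@np.array(c["view"])[:3,3],np.array(c["view"])[:3,:3].round(2).tolist())
E
```

```text
pics
{'clock': 0.0, 'q': array([ 7.15224809e+01,  1.77035952e+01,  9.36896377e+01,  4.14570176e-04,
        6.87363348e+01, -3.99382472e+00]), 'qvel': array([-0.083746  , -0.03864961,  0.05007125,  0.07529228, -0.02485933,
       -0.03913235]), 'effort': array([ 1.34739666e-04, -4.15257597e+01, -2.76658326e+01,  3.49622019e-05,
        1.03770790e-02,  1.28608403e-05]), 'tool_pos': array([0.1560942 , 0.60438504, 0.24405594]), 'tcp_rot': array([-1.79870774e+02, -9.40931396e-03,  1.65516144e+02]), 'wrist_force': array([-0.04915193, -0.22310723, -0.38072243]), 'wrist_torque': array([ 0.03072159,  0.01638259, -0.03803464]), 'finger_force': 0.0, 'grip_width': 1.0011298033143494}
scene 397.08901328192826 [ 0.09030764 -0.52635105  0.77681786] [[0.79, -0.62, 0.01], [-0.44, -0.58, -0.69], [0.43, 0.53, -0.73]]
top 356.9124017932313 [ 0.26446762 -0.0278174   1.13937156] [[0.03, -1.0, 0.01], [-0.98, -0.03, -0.19], [0.19, -0.01, -0.98]]
```

View pics/top.png

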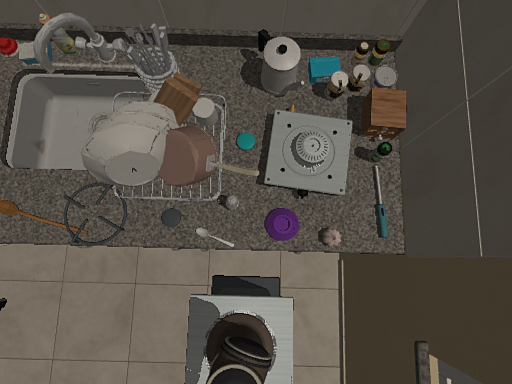

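View pics/scene.png

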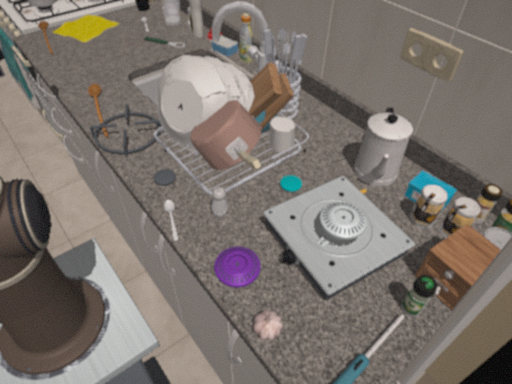

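The top view shows the hob centred at about (308,152) with the spreader at (313,147). Cap-shaped things in the top view: a dark disc at (171,217) and a teal disc at (246,141). The dark one fits "black". The purple spreader look-alike is at (282,224), the garlic at (332,237) and the shaker at (232,202). Next: an enlarged crop and coarse positions.

```bash
python3 - <<'E'
from h import *
c,im=shot("top"); s,sm=shot("scene")
a=cv2.resize(im[192:242,146:246],None,fx=4,fy=4,interpolation=cv2.INTER_CUBIC)
b=cv2.resize(im[100:205,255:360],None,fx=4,fy=4,interpolation=cv2.INTER_CUBIC)
d=cv2.resize(sm[160:200,140:240],None,fx=4,fy=4,interpolation=cv2.INTER_CUBIC)
out=np.zeros((420,820,3),np.uint8);out[:200,:400]=a;out[205:365,:400]=d;out[:,400:]=b
cv2.imwrite("pics/crop.png",out[:, :800])
for n,(u,v),z in(("cap",(171.5,217),.0135),("shaker",(232,202),.09),("garlic",(332,237),.03),("purple",(282,224),.02),("teal",(246,141),.013),("spr",(312.5,147),.09)):
    print(n,ray(c,u,v,z).round(3))
print("cap scene",ray(s,165,177,.012).round(3),"spr scene",ray(s,343,219,.096).round(3),"teal",ray(s,291,184,.013).round(3))
for p in((275,111),(353,123),(344,192),(264,182)): print(ray(c,*p,.055).round(3))
w=camera("wrist");V=np.array(w["view"]);print(w["fx"],-V[:3,:3].T@V[:3,3],V[:3,:3].round(2).tolist())
# dark mask of the cap
g=im[195:240,150:195].max(2);m=(g<65).astype(np.uint8);n,l,st,ce=cv2.connectedComponentsWithStats(m);i=1+st[1:,4].argmax();print(st[i],ce[i]+[150,195],im[217,171])
E
```

```text
cap [0.383 0.228 0.014]
shaker [0.425 0.035 0.09 ]
garlic [ 0.333 -0.275  0.03 ]
purple [ 0.37 -0.12  0.02]
teal [0.641 0.001 0.013]
spr [ 0.602 -0.205  0.09 ]
cap scene [0.382 0.225 0.012] spr scene [ 0.598 -0.213  0.096] teal [ 0.638 -0.004  0.013]
[ 0.731 -0.09   0.055]
[ 0.698 -0.342  0.055]
[ 0.471 -0.308  0.055]
[ 0.496 -0.06   0.055]
272.6849147581373 [0.08350648 0.6227142  0.37261452] [[0.25, 0.97, -0.0], [0.93, -0.24, 0.29], [0.28, -0.08, -0.96]]
[ 11  11  23  22 301] [170.67774086 217.08637874] [57 57 56]
```

View pics/crop.png

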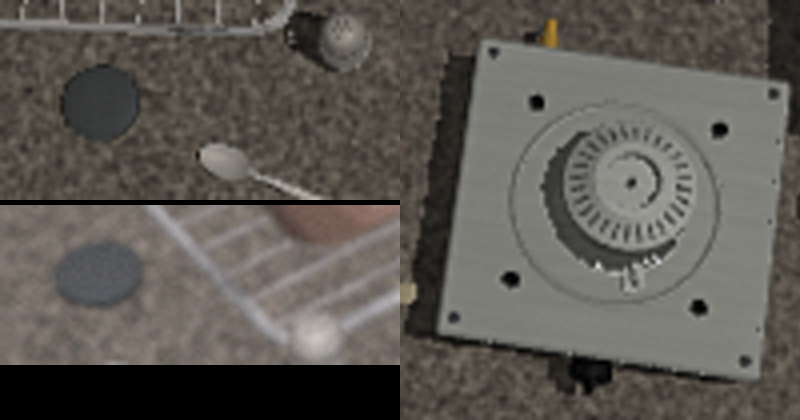

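The crop confirms one plain black disc at top (170.7,217.1), so that is the cap. The teal disc is a look-alike. Cap ≈ (0.383,0.227), hob centre ≈ (0.60,-0.20), yaw ≈ -8°. I'll go to a hover that puts the wrist camera over the spreader, with the tool at yaw 180.

Call:
carry_out([
  [[0,0,-0.9,0,0,0,0],[0,0,-0.9,0,0,0,0],[0,0,0,-0.64,-1,0,0],[0,0,0,-0.64,-1,0,0],[0,0,0,-0.64,-1,0,0]],
])

```text
clock: 0.75
tool_pos: [0.2141, 0.514, 0.245]
tcp_rot: [-180.0, 0.0, 180.0]
wrist_force: [1.2, -0.5, -0.4]
grip_width: 0.14
finger_force: 0.0
```

Call:
carry_out([
  [[0,0,0,-0.64,-1,0,0],[0,0,0,-0.64,-1,0,0],[0,0,0,-0.64,-1,0,0],[0,0,0,-0.64,-1,0,0],[0,0,0,-0.64,-1,0,0]],
])

```text
clock: 1.25
tool_pos: [0.3101, 0.3636, 0.2453]
tcp_rot: [180.0, 0.0, 179.9]
wrist_force: [-0.4, 0.9, -0.9]
grip_width: 0.002
finger_force: 0.0
```

Call:
carry_out([
  [[0,0,0,-0.64,-1,0,0],[0,0,0,-0.64,-1,0,0],[0,0,0,-0.64,-1,0,0],[0,0,0,-0.64,-1,0,0],[0,0,0,-0.64,-1,0,0]],
])

```text
clock: 1.75
tool_pos: [0.4059, 0.2135, 0.2454]
tcp_rot: [180.0, 0.0, 179.9]
wrist_force: [0.4, 0.2, -0.1]
grip_width: -0.005
finger_force: 0.0
```

Call:
carry_out([
  [[0,0,0,-0.64,-1,0,0],[0,0,0,-0.64,-1,0,0],[0,0,0,-0.64,-1,0,0],[0,0,0,-0.64,-1,0,0],[0,0,0,-0.64,-1,0,0]],
])

```text
clock: 2.25
tool_pos: [0.5017, 0.0633, 0.2453]
tcp_rot: [180.0, 0.0, 179.9]
wrist_force: [0.1, 0.7, 1.2]
grip_width: 0.0
finger_force: 0.0
```

Call:
carry_out([
  [[0,0,0,-0.64,-1,0,0],[0,0,0,-0.64,-1,0,0],[0,0,0,-0.64,-1,0,0],[0,0,0,-0.64,-1,0,0],[0,0,0,-0.64,-1,0,0]],
])

```text
clock: 2.75
tool_pos: [0.5975, -0.0869, 0.2451]
tcp_rot: [180.0, -0.0, 179.9]
wrist_force: [0.1, 0.7, 0.4]
grip_width: -0.002
finger_force: 0.0
```

Call:
carry_out([
  [[0,0,0,-0.64,-1,0,0],[0,0,0,-0.64,-1,0,0],[0,0,0,-0.64,-1,0,0],[0,0,0,-0.64,-1,0,0],[0,0,0,0,0,0,0]],
])

```text
clock: 3.25
tool_pos: [0.6751, -0.2099, 0.2446]
tcp_rot: [-179.9, 0.1, 179.7]
wrist_force: [-0.0, 0.5, -0.5]
grip_width: 0.002
finger_force: 0.0
```

```bash
python3 - <<'E'
from h import *
o=observe();print(o["clock"],o["tool_pos"].round(4),o["tcp_rot"].round(2),o["grip_width"],o["wrist_force"].round(2))
c,im=shot("wrist","w1.png")
V=np.array(c["view"]);print(-V[:3,:3].T@V[:3,3],V[:3,:3].round(2).tolist(),c["cx"],c["cy"])
E
```

```text
3.25 [ 0.6751 -0.2099  0.2446] [-1.7987e+02  8.0000e-02  1.7972e+02] 0.001579900715856136 [-0.03  0.49 -0.54]
[ 0.59974827 -0.21002236  0.37260335] [[0.01, 1.0, -0.0], [0.96, -0.0, 0.29], [0.29, -0.01, -0.96]] 258.50908964503714 190.18439842644662
```

View pics/w1.png

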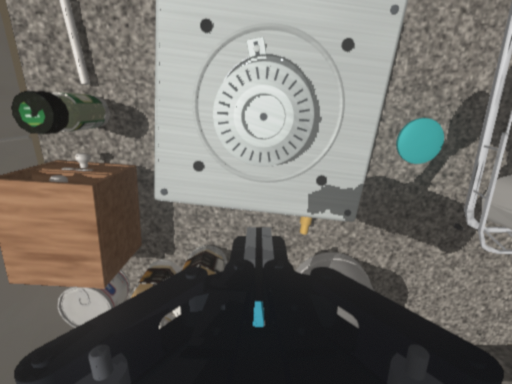

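The wrist view shows the spreader at about (263,113), a hob drip ring round (270,103), the hob's rear corners at (160,190) and (350,217), and the igniter at (257,47). I'll enlarge it to look for the exposed head edge.

```bash
python3 - <<'E'
from h import *
c,im=shot("wrist")
for _ in range(3): im=np.maximum(im,0)
k=cv2.resize(im[20:190,180:360],None,fx=3.5,fy=3.5,interpolation=cv2.INTER_CUBIC)
g=cv2.cvtColor(k,cv2.COLOR_BGR2GRAY);g=cv2.createCLAHE(3,(4,4)).apply(g)
cv2.imwrite("pics/crop2.png",cv2.resize(g,(630,595)))
E
```

```text
(no output)
```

View pics/crop2.png

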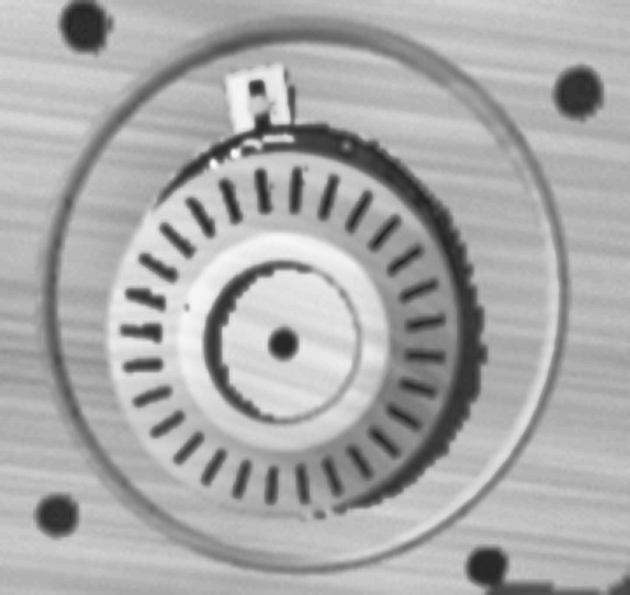

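```bash
python3 - <<'E'
from h import *
c,im=shot("wrist")
P=lambda x,y,z:ray(c,180+x/3.5,20+y/3.5,z)
r=lambda p:(p*1000).round(1)
H=[P(*p,.055) for p in((85,25),(578,92),(487,567),(58,515))]
print("holes mean",r(sum(H)/4),[r(h) for h in H])
print("ring L,R,T,B",[r(P(*p,.055)) for p in((48,300),(567,290),(305,22),(298,570))])
print("hole axis",r(P(284,343,.0885)))
print("skirt L,R,B,T",[r(P(*p,.084)) for p in((107,337),(462,337),(285,515),(285,152))])
print("rim LRTB",[r(P(*p,.096)) for p in((178,343),(390,343),(284,233),(284,452))])
print("recess LRTB",[r(P(*p,.096)) for p in((205,343),(362,343),(284,262),(284,423))])
print("igniter",r(P(260,95,.065)))
E
```

```text
holes mean [ 601.9 -198.2   55. ] [array([ 519.2, -262.4,   55. ]), array([ 537.5, -115.8,   55. ]), array([ 684.9, -134.1,   55. ]), array([ 666.1, -280.7,   55. ])]
ring L,R,T,B [array([ 596.4, -279. ,   55. ]), array([ 594.1, -114.2,   55. ]), array([ 518.7, -197.7,   55. ]), array([ 685.8, -199.2,   55. ])]
hole axis [ 608.7 -204.3   88.5]
skirt L,R,B,T [array([ 607. , -255.9,   84. ]), array([ 607.4, -152.2,   84. ]), array([ 660.2, -204. ,   84. ]), array([ 557.7, -203.9,   84. ])]
rim LRTB [array([ 608.3, -234. ,   96. ]), array([ 608.6, -174.6,   96. ]), array([ 579.6, -204.3,   96. ]), array([ 639. , -204.4,   96. ])]
recess LRTB [array([ 608.4, -226.5,   96. ]), array([ 608.5, -182.5,   96. ]), array([ 587. , -204.3,   96. ]), array([ 630.7, -204.3,   96. ])]
igniter [ 539.9 -210.9   65. ]
```

Measured: hob centre (602,-198) mm from the holes, with the ring agreeing to 1 mm. The spreader axis is at (608.8,-204.2) mm, and its skirt reads 103 mm and its rim 59.4 mm, matching the given sizes. It therefore needs to go mainly to -x and +y. I'll check the closed tip position, then go down beyond its +x edge, which gives a close-up view.

Call:
carry_out([
  [[0,0,0,-0.3,0.2,0.8,0],[0,0,0,-0.1,0,1,0],[0,0,0,0,0,1,0],[0,0,0,0,0,1,0],[0,0,0,0,0,0,0]],
])

```text
clock: 3.9
tool_pos: [0.6809, -0.1965, 0.1255]
tcp_rot: [179.8, -0.6, -180.0]
wrist_force: [-1.2, 0.7, -1.8]
grip_width: -0.003
finger_force: 0.0
```

```bash
python3 - <<'E'
from h import *
o=observe();p=o["tool_pos"];print(p.round(4),o["tcp_rot"].round(2))
c,im=shot("wrist","w2.png")
for d in(14,27):
  for x in(-11,11):
    for y in(-14.5,14.5):
      print(d,x,y,np.round(proj(c,p+np.array([x,y,-d])/1000),0))
big=cv2.resize(im,(768,576));cv2.imwrite("pics/w2b.png",big)
E
```

```text
[ 0.6809 -0.1965  0.1255] [ 179.76   -0.63 -179.99]
14 -11 -14.5 [235. 225.]
14 -11 14.5 [286. 225.]
14 11 -14.5 [236. 260.]
14 11 14.5 [285. 260.]
27 -11 -14.5 [236. 217.]
27 -11 14.5 [284. 217.]
27 11 -14.5 [237. 249.]
27 11 14.5 [283. 249.]
```

View pics/w2b.png

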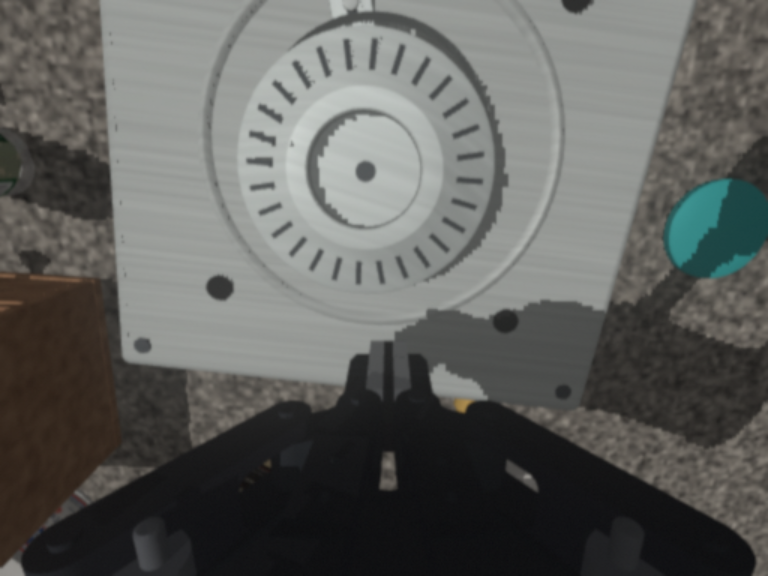

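The fingertip front edge at (390,340)/1.5 matches the model at 14 mm. The spreader hole is at (366,171)/1.5. I'll lower to tap height.

Call:
carry_out([
  [[0,0,0,-0.15,-0.25,0.6,0],[0,0,0,0,0,0.63,0],[0,0,0,0,0,0,0],[0,0,0,0,0,0,0]],
])

```text
clock: 4.35
tool_pos: [0.6897, -0.2066, 0.0945]
tcp_rot: [180.0, -0.1, 179.9]
wrist_force: [0.3, 0.7, 0.9]
grip_width: 0.005
finger_force: 0.0
```

```bash
python3 - <<'E'
from h import *
o=observe();p=o["tool_pos"];print(p.round(4),o["tcp_rot"].round(2),o["wrist_force"])
c,im=shot("wrist","w3.png")
g=cv2.cvtColor(im,cv2.COLOR_BGR2GRAY)
g=(255*(g/255.)**.6).astype(np.uint8)
cv2.imwrite("pics/w3b.png",cv2.resize(g[0:250,120:400],None,fx=2.4,fy=2.4,interpolation=cv2.INTER_CUBIC))
E
```

```text
[ 0.6897 -0.2066  0.0945] [ 1.7997e+02 -5.0000e-02  1.7993e+02] [0.28087585 0.65573417 0.94327805]
```

View pics/w3b.png

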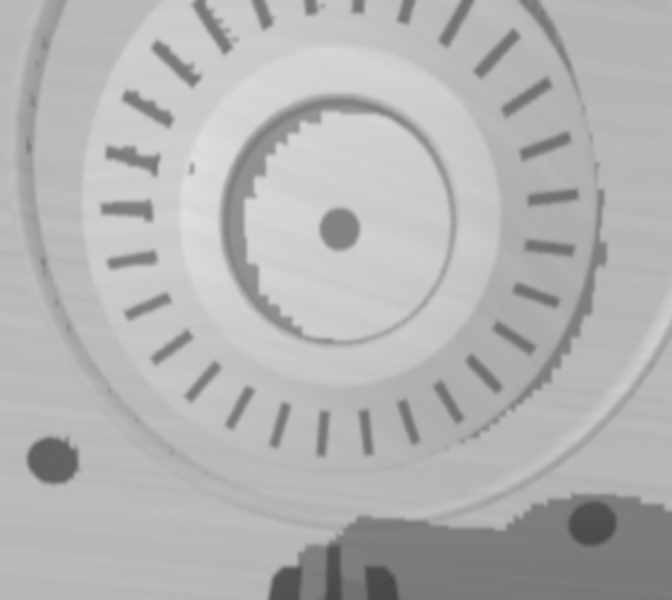

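```bash
python3 - <<'E'
from h import *
im=cv2.imread("pics/w1.png");g=cv2.cvtColor(im,cv2.COLOR_BGR2GRAY).astype(np.float32)
cx,cy=180+284.5/3.5,20+336/3.5
pol=cv2.warpPolar(g,(70,72),(cx,cy),70,cv2.WARP_POLAR_LINEAR|cv2.INTER_LINEAR)
for a in range(225,390,10): print(a,pol[(a%360)//5,46:68].astype(int))
E
```

```text
225 [153 180 210 219 218 218 217 210 199 197 196 196 195 195 195 196 196 196
 196 196 197 197]
235 [217 217 218 217 216 213 195 160 156 189 200 197 196 195 193 192 192 193
 194 193 192 192]
245 [214 215 214 212 211 211 209 194 160 126 131 169 194 195 193 195 197 198
 197 194 191 190]
255 [191 183 192 202 207 212 214 213 209 211 188 148 121 142 184 193 192 194
 194 192 190 191]
265 [128 128 130 145 182 206 211 208 193 167 167 184 181 155 125 114 121 128
 135 162 188 201]
275 [176 175 175 179 190 201 205 206 199 175 145 134 145 145 131 114 120 152
 180 191 192 192]
285 [201 204 205 205 203 202 203 202 197 177 147 127 124 124 123 114 118 148
 177 189 191 192]
295 [197 199 201 200 199 198 198 198 192 169 141 125 121 120 116 110 115 145
 174 184 187 190]
305 [184 188 191 194 194 194 193 191 184 161 133 120 118 115 108 108 137 165
 182 186 188 186]
315 [123 128 128 142 166 185 190 186 173 147 126 119 112 109 137 169 182 184
 185 186 188 189]
325 [144 151 152 159 168 178 180 174 153 126 110 103 104 106 121 148 179 187
 185 185 184 185]
335 [176 177 178 177 177 176 173 158 130 106 105 107 124 160 179 186 187 188
 187 186 185 185]
345 [175 176 177 176 175 173 163 140 115 105 105 105 114 142 175 184 185 185
 185 185 186 187]
355 [164 165 167 175 176 171 155 124 108 107 107 110 133 176 187 188 187 186
 186 186 185 185]
365 [109 120 145 164 167 158 134 111 104 104 104 106 114 135 169 182 183 183
 183 183 183 183]
375 [159 161 163 164 160 145 122 108 105 104 104 107 118 147 174 182 182 182
 182 182 183 183]
385 [165 166 166 166 160 139 116 107 105 106 107 115 142 173 185 187 188 188
 188 188 188 188]
```

```bash
python3 - <<'E'
from h import *
from scipy.optimize import least_squares
c=camera("wrist"); 
# w1 camera pose: rotation practically that of now, position noted then
V=np.array(c["view"]);R=V[:3,:3];o=np.array([.59974827,-.21002236,.37260335])
print(R.round(3).tolist())
V2=np.eye(4);a=np.deg2rad(179.72-179.93);Rz=np.array([[np.cos(a),-np.sin(a),0],[np.sin(a),np.cos(a),0],[0,0,1]])
V2[:3,:3]=R@Rz.T;V2[:3,3]=-V2[:3,:3]@o
w={**c,"view":V2}
cx,cy=180+284.5/3.5,20+336/3.5
def fit(pts,z,r):
    W=np.array([ray(w,cx+q*np.cos(np.deg2rad(t)),cy+q*np.sin(np.deg2rad(t)),z)[:2] for t,q in pts])*1e3
    s=least_squares(lambda m:np.hypot(*(W-m).T)-r,[602,-198]);print(s.x.round(2),s.fun.round(2))
print("hole",ray(w,180+284/3.5,20+343/3.5,.0885)*1e3)
fit([(265,59.3),(275,60.3),(285,60.6),(295,60.3),(305,59.3),(315,57.7)],.071,50)
fit([(255,56.5),(265,59.3),(275,60.3),(285,60.6),(295,60.3),(305,59.3),(315,57.7)],.071,50)
fit([(245,53.3),(255,56.5),(265,59.3),(275,60.3),(285,60.6),(295,60.3),(305,59.3),(315,57.7),(325,55.8)],.071,50)
E
```

```text
[[0.002, 1.0, -0.001], [0.956, -0.002, 0.293], [0.293, -0.002, -0.956]]
hole [ 610.73332803 -207.82483293   88.5       ]
[ 601.06 -203.98] [-0.13  0.01  0.07  0.13  0.06 -0.17]
[ 601.43 -203.3 ] [-0.82  0.36  0.36  0.26  0.16 -0.07 -0.45]
[ 601.8  -202.96] [-1.54 -0.35  0.78  0.72  0.54  0.35  0.02 -0.46 -0.92]
```

The shadow step along the front gives the head edge. Fitting a 100 mm circle to it puts the head centre about (-9.7,+3.9) mm from the spreader axis, i.e. near (599,-200.4), which is inside the ±5 mm limit. I'll tap in -x first, then +y.

Call:
carry_out([
  [[0,0,0,0.2,0.08,0.2,0],[0,0,0,0.2,0,0,0],[0,0,0,0,0,0,0],[0,0,0,0,0,0,0]],
])

```text
clock: 4.85
tool_pos: [0.6778, -0.2048, 0.0885]
tcp_rot: [-180.0, 0.0, 179.9]
wrist_force: [0.0, 0.1, -0.6]
grip_width: 0.0
finger_force: 0.0
```

Call:
carry_out([
  [[0,0,0,0.05,0,0,0],[0,0,0,0.05,0,0,0],[0,0,0,0.05,0,0,0],[0,0,0,0,0,0,0]],
])

```text
clock: 5.25
tool_pos: [0.6733, -0.2048, 0.0883]
tcp_rot: [180.0, -0.0, 179.9]
wrist_force: [-0.7, -0.7, -0.8]
grip_width: -0.001
finger_force: 0.0
```

```bash
cat >> h.py <<'E'
def hole(c,im,z=.0885,near=(.605,-.202)):
    """axis hole of the recess floor: dark blob nearest the expected place"""
    u,v=proj(c,np.array([*near,z])); u,v=int(u),int(v)
    r=22;u0,v0=max(u-r,0),max(v-r,0);g=cv2.cvtColor(im[v0:v+r,u0:u+r],cv2.COLOR_BGR2GRAY)
    m=(g<130).astype(np.uint8);n,l,st,ce=cv2.connectedComponentsWithStats(m)
    k=[i for i in range(1,n) if 25<st[i,4]<700 and st[i,0]>0 and st[i,1]>0 and abs(st[i,2]-st[i,3])<6]
    i=min(k,key=lambda i:np.hypot(*(ce[i]+[u0-u,v0-v])));p=ce[i]+[u0,v0]
    return p,st[i],ray(c,*p,z)*1e3
E
python3 - <<'E'
from h import *
o=observe();print(o["tool_pos"].round(4),o["tcp_rot"].round(2),o["wrist_force"].round(2))
c,im=shot("wrist");print(hole(c,im))
E
```

```text
[ 0.6733 -0.2048  0.0883] [ 1.8000e+02 -2.0000e-02  1.7991e+02] [-0.69 -0.73 -0.81]
(array([257.10169492, 131.74152542]), array([  5,  23,  17,  18, 236], dtype=int32), array([ 609.21749626, -206.23123037,   88.5       ]))
```

Call:
carry_out([
  [[0,0,0,0.03,0,0,0],[0,0,0,0.03,0,0,0],[0,0,0,0.03,0,0,0],[0,0,0,0,0,0,0]],
])

```text
clock: 5.7
tool_pos: [0.6712, -0.2048, 0.0885]
tcp_rot: [-180.0, 0.1, 179.9]
wrist_force: [1.2, -0.1, -0.9]
grip_width: -0.001
finger_force: 0.9
```

Call:
carry_out([
  [[0,0,0,0.03,0,0,0],[0,0,0,0.03,0,0,0],[0,0,0,0.03,0,0,0],[0,0,0,0,0,0,0]],
])

```text
clock: 6.1
tool_pos: [0.668, -0.2047, 0.0884]
tcp_rot: [180.0, -0.0, 179.9]
wrist_force: [2.1, -0.1, -1.1]
grip_width: -0.004
finger_force: 0.8
```

```bash
python3 - <<'E'
from h import *
o=observe();print(o["tool_pos"].round(4),o["wrist_force"].round(2))
c,im=shot("wrist");print(hole(c,im))
E
```

```text
[ 0.668  -0.2047  0.0884] [ 2.13 -0.13 -1.09]
(array([257.20920502, 132.76569038]), array([  5,  12,  17,  18, 239], dtype=int32), array([ 604.34926942, -206.1722908 ,   88.5       ]))
```

It moved about 4.9 mm in -x under roughly 2 N. Next, 3 mm more.

Call:
carry_out([
  [[0,0,0,0.03,0,0,0],[0,0,0,0.03,0,0,0],[0,0,0,0.03,0,0,0],[0,0,0,0,0,0,0]],
])

```text
clock: 6.55
tool_pos: [0.6652, -0.2047, 0.0884]
tcp_rot: [180.0, -0.0, 179.9]
wrist_force: [2.3, 0.4, 1.0]
grip_width: -0.0
finger_force: 0.8
```

```bash
python3 - <<'E'
from h import *
o=observe();print(o["tool_pos"].round(4),o["wrist_force"].round(2))
c,im=shot("wrist","w4.png");print(hole(c,im))
E
```

```text
[ 0.6652 -0.2047  0.0884] [2.32 0.42 1.02]
(array([257.17647059, 132.78151261]), array([  5,   6,  17,  18, 238], dtype=int32), array([ 601.57652998, -206.16530155,   88.5       ]))
```

Call:
carry_out([
  [[0,0,0,0.035,0,0,0],[0,0,0,0.035,0,0,0],[0,0,0,0,0,0,0]],
])

```text
clock: 6.9
tool_pos: [0.6623, -0.2045, 0.088]
tcp_rot: [180.0, -0.1, 179.9]
wrist_force: [0.2, 0.0, 0.5]
grip_width: -0.002
finger_force: 0.3
```

```bash
python3 - <<'E'
from h import *
o=observe();print(o["tool_pos"].round(4),o["wrist_force"].round(2))
c,im=shot("wrist","w5.png");print(hole(c,im))
E
```

```text
[ 0.6623 -0.2045  0.088 ] [0.2  0.03 0.54]Traceback (most recent call last):
  File "<stdin>", line 3, in <module>
  File "h.py", line 19, in hole
    i=min(k,key=lambda i:np.hypot(*(ce[i]+[u0-u,v0-v])));p=ce[i]+[u0,v0]
ValueError: min() iterable argument is empty
```

Call:
carry_out([
  [[0,0,0,-0.35,0,0,0],[0,0,0,0,0,-1,0],[0,0,0,0,0,-0.6,0],[0,0,0,0.8,-0.9,0,0],[0,0,0,0.8,-0.9,0,0]],
])

```text
clock: 7.45
tool_pos: [0.6274, -0.259, 0.1387]
tcp_rot: [-179.9, 0.2, -179.9]
wrist_force: [-0.2, -0.2, -0.2]
grip_width: -0.0
finger_force: 0.0
```

Call:
carry_out([
  [[0,0,0,0.8,-0.9,0,0],[0,0,0,0,0,0,0],[0,0,0,0,0,0,0]],
])

```text
clock: 7.75
tool_pos: [0.6019, -0.2865, 0.1372]
tcp_rot: [-180.0, 0.1, 179.8]
wrist_force: [1.4, -0.1, 0.4]
grip_width: -0.001
finger_force: 0.0
```

```bash
python3 - <<'E'
from h import *
o=observe();print(o["tool_pos"].round(4),o["wrist_force"].round(2))
c,im=shot("wrist","w6.png");print(hole(c,im,near=(.600,-.205)))
E
```

```text
[ 0.6019 -0.2865  0.1372] [ 1.42 -0.15  0.37]Traceback (most recent call last):
  File "<stdin>", line 3, in <module>
  File "h.py", line 19, in hole
    i=min(k,key=lambda i:np.hypot(*(ce[i]+[u0-u,v0-v])));p=ce[i]+[u0,v0]
ValueError: min() iterable argument is empty
```

View pics/w6.png

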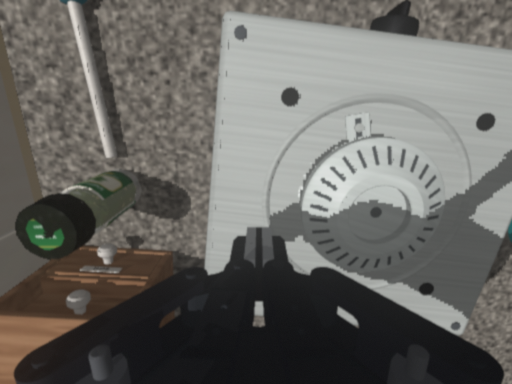

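In w6 the spreader lies at about (374,208) with its hole at (376,212), under the gripper's shadow. The push force fell away on the last tap, so it may have dropped. I'll triangulate its height from new views with a relative threshold.

```bash
python3 - <<'E'
import re
s=open('h.py').read()
s=s.replace("m=(g<130).astype(np.uint8)","m=(g<0.72*cv2.medianBlur(g,21)).astype(np.uint8)")
open('h.py','w').write(s)
from h import *
o=observe();print(o["tool_pos"].round(4))
c,im=shot("wrist")
for z in(.0885,.0845):print(hole(c,im,z=z,near=(.600,-.205)))
t,tm=shot("top");cv2.imwrite("pics/t2.png",tm)
# w5: same arm yaw, pose of w4/w5
im5=cv2.imread("pics/w5.png");V=np.array(c["view"]).copy()
R=V[:3,:3];cam=-R.T@V[:3,3]-o["tool_pos"]+np.array([.6623,-.2045,.088]);V5=V.copy();V5[:3,3]=-R@cam
c5={**c,"view":V5}
for z in(.0885,.0845):print("w5",hole(c5,im5,z=z,near=(.600,-.206)))
E
```

```text
[ 0.6025 -0.2858  0.1371]
(array([374.55696203, 211.46835443]), array([17, 14, 10, 10, 79], dtype=int32), array([ 597.12352351, -206.31260351,   88.5       ]))
(array([374.55696203, 211.46835443]), array([19, 16, 10, 10, 79], dtype=int32), array([ 598.70795749, -204.4998939 ,   84.5       ]))
w5 (array([261.12796209, 132.12796209]), array([ 18,  11,  17,  17, 211], dtype=int32), array([ 598.30791131, -204.103145  ,   88.5       ]))
w5 (array([261.12796209, 132.12796209]), array([ 18,  11,  17,  17, 211], dtype=int32), array([ 598.66276139, -204.07232229,   84.5       ]))
```

The force fell to about 0, y jumped 2 mm, and both views agree at z = 84.5 mm (598.7,-204.3) but not at 88.5 mm, so the rib has apparently dropped in. I'll confirm with a view from the other side, on the way to the cap.

Call:
carry_out([
  [[0,0,0,0,1,-0.5,0],[0,0,0,0,1,0,0],[0,0,0,0,1,0,0],[0,0,0,0,1,0,0],[0,0,0,0,1,0,0]],
])

```text
clock: 8.4
tool_pos: [0.6026, -0.1332, 0.1516]
tcp_rot: [180.0, 0.0, -180.0]
wrist_force: [0.6, 0.1, 0.7]
grip_width: -0.001
finger_force: 0.0
```

Call:
carry_out([
  [[0,0,0,0,0.7,0,1],[0,0,0,0,0,0,1],[0,0,0,0,0,0,1]],
])

```text
clock: 8.7
tool_pos: [0.6026, -0.1135, 0.1515]
tcp_rot: [-180.0, 0.0, -179.9]
wrist_force: [-0.1, -0.5, -0.4]
grip_width: 0.507
finger_force: 0.0
```

```bash
python3 - <<'E'
from h import *
o=observe();print(o["tool_pos"].round(4),o["clock"])
c,im=shot("wrist","w7.png")
for z in(.0885,.0845):print(hole(c,im,z=z,near=(.599,-.2045)))
E
```

```text
[ 0.6026 -0.1135  0.1515] 8.7
(array([140.92405063, 204.36708861]), array([20, 16, 11, 10, 79], dtype=int32), array([ 597.13151181, -202.30005039,   88.5       ]))
(array([140.92405063, 204.36708861]), array([18, 18, 11, 10, 79], dtype=int32), array([ 598.5897761 , -204.14161259,   84.5       ]))
```

Both sides agree at 84.5 mm: y is -204.5 and -204.1 there, against a 4 mm disagreement at 88.5 mm. The spreader is down at (598.7,-204.3) in the camera frame. Now to the cap, high over the shaker and clear of the rack.

Call:
carry_out([
  [[0,0,0,1,0,-1,1],[0,0,0,1,0,-1,1],[0,0,0,1,0,-1,1],[0,0,0,0.28,1,0,1],[0,0,0,0.28,1,0,1]],
])

```text
clock: 9.25
tool_pos: [0.4958, -0.0558, 0.2434]
tcp_rot: [-179.9, 0.2, 179.7]
wrist_force: [-0.3, 0.0, -0.1]
grip_width: 1.001
finger_force: 0.0
```

Call:
carry_out([
  [[0,0,0,0.28,1,0,1],[0,0,0,0.28,1,0,1],[0,0,0,0.28,1,0,1],[0,0,0,0.28,1,0,1],[0,0,0,0.28,1,0,1]],
])

```text
clock: 9.75
tool_pos: [0.4537, 0.0958, 0.2418]
tcp_rot: [-180.0, 0.1, 179.8]
wrist_force: [-0.1, 0.1, -0.8]
grip_width: 1.0
finger_force: 0.0
```

Call:
carry_out([
  [[0,0,0,0.28,1,0,1],[0,0,0,0.28,1,0,1],[0,0,0,0.28,1,0,1],[0,0,0,0.28,1,0,1],[0,0,0,0,0,0,1]],
])

```text
clock: 10.25
tool_pos: [0.42, 0.2178, 0.2418]
tcp_rot: [179.9, 0.0, -179.9]
wrist_force: [0.4, -0.3, 0.3]
grip_width: 0.996
finger_force: 0.0
```

Call:
carry_out([
  [[0,0,0,0,0,0,1],[0,0,0,0,0,0,1]],
])

```text
clock: 10.45
tool_pos: [0.4207, 0.2147, 0.2414]
tcp_rot: [-180.0, 0.0, 179.9]
wrist_force: [-0.2, -0.7, -0.0]
grip_width: 0.996
finger_force: 0.0
```

```bash
cat >> h.py <<'E'
def capfit(c,im,near,z,rmax=60):
    """ellipse of the black disc: largest dark blob near the expected point, its rim cast on plane z"""
    u,v=map(int,proj(c,np.array([*near,z])))
    g=cv2.cvtColor(im,cv2.COLOR_BGR2GRAY);m=(cv2.GaussianBlur(g,(5,5),0)<80).astype(np.uint8)
    w=np.zeros_like(m);cv2.circle(w,(u,v),rmax,1,-1);m=cv2.morphologyEx(m&w,cv2.MORPH_OPEN,np.ones((7,7),np.uint8))
    cs=cv2.findContours(m,cv2.RETR_EXTERNAL,cv2.CHAIN_APPROX_NONE)[0];k=max(cs,key=cv2.contourArea)
    W=np.array([ray(c,*p[0],z)[:2]*1e3 for p in k],np.float32)
    return cv2.fitEllipse(k),cv2.minEnclosingCircle(W),cv2.fitEllipse(W)
E
python3 - <<'E'
from h import *
o=observe();print(o["tool_pos"].round(4),o["tcp_rot"].round(2),o["clock"],o["grip_width"])
c,im=shot("wrist","w8.png")
print(capfit(c,im,(.383,.228),.011))
E
```

```text
[0.4207 0.2147 0.2414] [-1.7996e+02  2.0000e-02  1.7985e+02] 10.45 0.9956130407620187Traceback (most recent call last):
  File "<stdin>", line 4, in <module>
  File "h.py", line 26, in capfit
    cs=cv2.findContours(m,cv2.RETR_EXTERNAL,cv2.CHAIN_APPROX_NONE)[0];k=max(cs,key=cv2.contourArea)
                                                                        ~~~^^^^^^^^^^^^^^^^^^^^^^^^
ValueError: max() iterable argument is empty
```

View pics/w8.png

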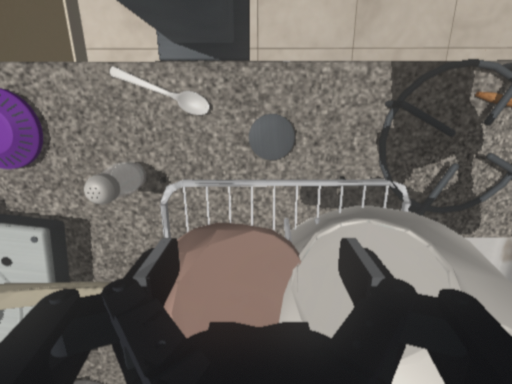

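The wrist view shows the black cap at about (272,136), the rack bar at v≈183, and the pan and plates beyond it. The shaker is at (98,188) and nothing is beside the cap.

```bash
python3 - <<'E'
s=open('h.py').read()
s=s.replace("m=(cv2.GaussianBlur(g,(5,5),0)<80)","g=cv2.medianBlur(g,7);u2,v2=seed or (u,v);print('grey',g[v2,u2]);m=(abs(g.astype(int)-int(g[v2,u2]))<14)").replace("rmax=60)","rmax=60,seed=None)")
open('h.py','w').write(s)
from h import *
o=observe();c,im=shot("wrist")
print(proj(c,np.array([.383,.228,.011])));print(capfit(c,im,(.383,.228),.011,rmax=40,seed=(272,136)))
for z in(.02,.1,.15):print(z,"bar",ray(c,270,183,z).round(3),"pan",ray(c,235,224,z).round(3),"plate",ray(c,330,212,z).round(3))
E
```

```text
(np.float64(269.8357348935767), np.float64(136.9520673766536))
grey 94
(((269.9210510253906, 135.945068359375), (48.794227600097656, 58.74871826171875), 89.94722747802734), ((383.73175048828125, 224.72784423828125), 41.4255485534668), ((382.5340270996094, 228.10186767578125), (62.32155990600586, 76.15083312988281), 178.5775909423828))
0.02 bar [0.442 0.228 0.02 ] pan [0.502 0.18  0.02 ] plate [0.484 0.311 0.02 ]
0.1 bar [0.42  0.225 0.1  ] pan [0.466 0.188 0.1  ] plate [0.452 0.289 0.1  ]
0.15 bar [0.406 0.223 0.15 ] pan [0.444 0.193 0.15 ] plate [0.433 0.275 0.15 ]
```

```bash
python3 - <<'E'
from h import *
c,im=shot("wrist");t,tm=shot("top")
g=cv2.cvtColor(im,cv2.COLOR_BGR2GRAY);print(g[136,235:310:2]);print(g[100:200:2,270])
tg=cv2.cvtColor(tm,cv2.COLOR_BGR2GRAY);print(tg[185:205,171],tg[185:205,185])
for z in(.01,.04,.07,.1,.13):
  v=[ray(c,270,183,z)[0], *[ray(t,171,r,z)[0] for r in(194,196,198,200)]];print(z,np.round(v,3))
E
```

```text
[100  96  95  98 113 125 119 102 101 100 100  98  99  96  95  95  95  94
  94  95  95  93  92  90  89  90  89  88  86  81  85 113 100 104 122 112
  99  94]
[118 117 130 134 129 125 114  95  95  96  97  98  98  96  97  95  94  95
  94  93  94  93  93  93  92  92  91  91  91  89  93 110 103 110 127 132
 131 145 144 125 136 171 186 176 122 109  97 116 139 131]
[ 68  70  67  43  88 183 162 146  24  21  74 163 162 146 123  95  99  78
  72  91] [ 89 127 103  92  75  80 106 100  96  98  95  74  77 109 132 118  78  83
 111  93]
0.01 [0.445 0.457 0.451 0.444 0.438]
0.04 [0.437 0.452 0.446 0.44  0.433]
0.07 [0.429 0.447 0.441 0.435 0.429]
0.1 [0.42  0.442 0.436 0.43  0.424]
0.13 [0.412 0.437 0.431 0.425 0.42 ]
```

By edge profile the cap spans u 249–295 and v 113–161, so its centre is (272,137) and its radius about 30 mm as given. That puts it at about (0.383,0.230). The rack bar is at x≈0.44 and low, so the gripper clears it. Descending.

Call:
carry_out([
  [[0,0,0,0.6,0.25,0,1],[0,0,0,0.65,0.26,0,1],[0,0,0,0,0,1,1],[0,0,0,0,0,1,1],[0,0,0,0,0,1,1]],
])

```text
clock: 11.15
tool_pos: [0.3818, 0.2313, 0.1509]
tcp_rot: [180.0, 0.1, 179.9]
wrist_force: [0.5, 0.2, 0.4]
grip_width: 0.998
finger_force: 0.0
```

Call:
carry_out([
  [[0,0,0,0,0,1,1],[0,0,0,0,0,1,1],[0,0,0,0,0,1,1],[0,0,0,0,0,0,1],[0,0,0,0,0,0,1]],
])

```text
clock: 11.65
tool_pos: [0.3818, 0.2309, 0.0614]
tcp_rot: [-180.0, -0.1, 179.9]
wrist_force: [0.5, -0.6, 0.6]
grip_width: 1.001
finger_force: 0.0
```

```bash
python3 - <<'E'
from h import *
o=observe();print(o["tool_pos"].round(4),o["tcp_rot"].round(2),o["wrist_force"].round(1))
c,im=shot("wrist","w9.png")
g=cv2.cvtColor(im,cv2.COLOR_BGR2GRAY)
p=proj(c,o["tool_pos"]*[1,1,0]+[0,0,.012]);print(p)
u,v=map(int,p);print(v-90,g[max(v-90,0):v+90:3,u]);
for d in(0,-25,-45): print(d,u-100,g[v+d,u-100:u+100:3])
E
```

```text
[0.3818 0.2309 0.0614] [-1.7997e+02 -9.0000e-02  1.7991e+02] [ 0.5 -0.6  0.6]
(np.float64(260.0803730942252), np.float64(218.63317857008695))
128 [126 103 115 117 114 114 133 140 140 139 131 124 119 122 129 137 110  85
 102 102 101 100  99  99  98  97  97  95  96  96  95  93  55  55  55  55
  55  55  56  56  55  56  56 100 124 130 142 129 122 158 144 126 130 119
 118 149 173 194 168 123]
0 160 [153 119  95  99 110 112 131 140 141 146 137 122 114 109  95 100 107 102
 126 116  68  57  57  57  57  56  57  82  82  85  93  96  94  94  95  96
  94  93  92  69  65  79  78  78  77  78  74  62  62  59  58  63  78  86
  75  66  59  57  66  68  62  60  59  61  67  68  63]
-25 160 [129 142 127 121 125 124 115 112 125 115 111 126 121 121 122 131 138 128
 122 128 115 118 104 108 108 110 105 103 103 102 102 100 100  99 100  98
  97  95  94  93  92  92  91  89  70  74  88 121 120 116 138 127 106 131
 130 128 135 125 112 115 136 150 132 117 109 100  98]
-45 160 [117 121 128 139 146 118 106 115 136 144 144 146 141 127 125  98 103 111
 116 108  93 104 100  94  98 100 108 128 138 113 116 123 119 132 138 129
 111  93  87 108 132 125 100 106 115 114 127 113 117 125 131 125 116 119
 133 129  95  98 129 147 130 117 126 130 155 166 172]
```

The cap spans v 180–257 and u 220–300 round (260,218.6), so it sits right under the TCP. Going down and closing gently.

Call:
carry_out([
  [[0,0,0,0,0,0.8,1],[0,0,0,0,0,0.76,1],[0,0,0,0,0,0,1],[0,0,0,0,0,0,1]],
])

```text
clock: 12.1
tool_pos: [0.3835, 0.2315, 0.016]
tcp_rot: [179.9, 0.1, 179.9]
wrist_force: [0.5, -0.0, 0.3]
grip_width: 0.997
finger_force: 0.0
```

Call:
carry_out([
  [[0,0,0,0,0,0,0.5],[0,0,0,0,0,0,0.5],[0,0,0,0,0,0,0.5],[0,0,0,0,0,0,0.5],[0,0,0,0,0,0,0.5]],
], force=25)

```text
clock: 12.6
tool_pos: [0.384, 0.2317, 0.0163]
tcp_rot: [179.9, 0.1, 179.9]
wrist_force: [-0.8, -1.5, 6.6]
grip_width: 0.685
finger_force: 25.2
```

```bash
python3 - <<'E'
from h import *
o=observe();print(o["tool_pos"].round(4),o["tcp_rot"].round(2),o["wrist_force"].round(1),o["grip_width"],o["finger_force"])
E
```

```text
[0.384  0.2317 0.0163] [1.7994e+02 1.4000e-01 1.7992e+02] [-0.8 -1.5  6.6] 0.6845322726693013 25.2405247092247
```

Gripped at 58 mm opening with 25 N. I'll lift and check the grasp, and see where the tips sit against the cap.

Call:
carry_out([
  [[0,0,0,0,0,-0.5,0.5],[0,0,0,0,0,-1,0.5],[0,0,0,0,0,-1,0.5],[0,0,0,0,0,-1,0.5],[0,0,0,0,0,0,0.5]],
])

```text
clock: 13.1
tool_pos: [0.3861, 0.2328, 0.1242]
tcp_rot: [179.7, 0.5, 179.9]
wrist_force: [0.8, 0.1, -1.6]
grip_width: 0.679
finger_force: 27.7
```

Call:
carry_out([
  [[0,0,0,0,0,0,0.5],[0,0,0,0,0,0,0.5]],
])

```text
clock: 13.3
tool_pos: [0.3814, 0.2304, 0.1186]
tcp_rot: [-179.9, -0.1, 179.9]
wrist_force: [0.1, -0.6, -3.2]
grip_width: 0.685
finger_force: 27.7
```

```bash
python3 - <<'E'
from h import *
o=observe();p=o["tool_pos"];print(p.round(4),o["wrist_force"].round(1),o["grip_width"],o["finger_force"])
c,im=shot("wrist","w10.png")
L={}
for d in(4,8,12,16):
  for y in(-30,-44.5,30,44.5): L[d,y]=np.array(proj(c,p+np.array([-11,y,-d])/1000))
us=[q[0] for q in L.values()];vs=[q[1] for q in L.values()]
u0,v0=int(min(us))-35,int(min(vs))-45; w,h=int(max(us))+35-u0,int(max(vs))+70-v0
f=780/w;k=cv2.resize(im[v0:v0+h,u0:u0+w],None,fx=f,fy=f,interpolation=cv2.INTER_CUBIC)
k=(255*(k/255.)**.6).astype(np.uint8)
for (d,y),q in L.items(): cv2.circle(k,tuple(int(x) for x in (q-[u0,v0])*f),3,{4:(0,0,255),8:(0,255,0),12:(255,0,0),16:(0,255,255)}[d],-1)
cv2.imwrite("pics/w10b.png",k[:600]);print(u0,v0,f,k.shape)
# points of rim underside/edge of cap: rim top edge r30 at table z=.011 when TCP z .0163 -> 5.3 mm ahead
q=proj(c,p+np.array([-30,0,-5.3])/1000);print("cap near edge predicted",q,[proj(c,p+np.array([x,0,-5.3])/1000)[1].round(1) for x in(-32,-28)])
g=cv2.cvtColor(im,cv2.COLOR_BGR2GRAY);u,v=map(int,q);print(v-20,g[v-20:v+20,u])
E
```

```text
[0.3814 0.2304 0.1186] [ 0.1 -0.6 -3.2] 0.6846403536830226 27.70880252122879
141 178 3.277310924369748 (406, 780, 3)
cap near edge predicted (np.float64(260.3285280348414), np.float64(198.12266794607118)) [np.float64(194.4), np.float64(201.8)]
178 [155 151 142 138 142 144 136 133 140 154 164 164 156 140 125 107  77  70
  84 100 107 110 111 112 111 111 111 111 110 110 109 109 109 108 108 108
 107 106 106 106]
```

View pics/w10b.png

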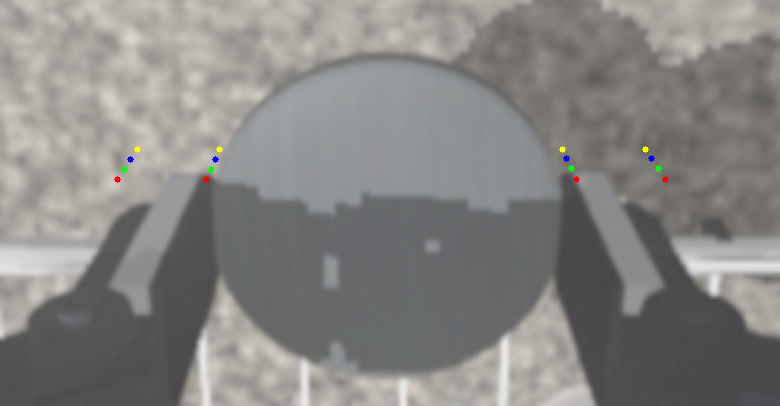

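The cap is held level, its rim spanning (213–560, 52–375) in the crop, and the tips sit clearly above its underside. In the camera frame it is within 1 mm of the TCP. Carrying it over.

Call:
carry_out([
  [[0,0,0,0,0,-1,0.5],[0,0,0,0,-1,-1,0.5],[0,0,0,0,-1,-1,0.5],[0,0,0,0,-1,-1,0.5],[0,0,0,0,-1,0,0.5]],
])

```text
clock: 13.85
tool_pos: [0.3847, 0.1105, 0.2426]
tcp_rot: [179.9, 0.4, 180.0]
wrist_force: [0.9, 0.6, -2.2]
grip_width: 0.677
finger_force: 28.2
```

Call:
carry_out([
  [[0,0,0,0,-1,0,0.5],[0,0,0,0,-1,0,0.5],[0,0,0,0,-1,0,0.5],[0,0,0,-0.9,-0.9,0,0.5],[0,0,0,-0.9,-0.9,0,0.5]],
])

```text
clock: 14.35
tool_pos: [0.4353, -0.0341, 0.2379]
tcp_rot: [180.0, -0.2, 179.9]
wrist_force: [0.5, 0.9, -1.7]
grip_width: 0.678
finger_force: 28.1
```

Call:
carry_out([
  [[0,0,0,-0.9,-0.9,0,0.5],[0,0,0,-0.9,-0.9,0,0.5],[0,0,0,-0.9,-0.9,0,0.5],[0,0,0,-0.9,-0.9,0,0.5],[0,0,0,-0.9,-0.9,0,0.5]],
])

```text
clock: 14.85
tool_pos: [0.5709, -0.1692, 0.2369]
tcp_rot: [179.9, -0.2, 179.9]
wrist_force: [1.1, 0.1, -1.9]
grip_width: 0.682
finger_force: 28.1
```

Call:
carry_out([
  [[0,0,0,-0.9,-0.9,0,0.5],[0,0,0,0,0,0.5,0.5],[0,0,0,0,0,0.5,0.5],[0,0,0,0,0,0,0.5],[0,0,0,0,0,0,0.5]],
])

```text
clock: 15.35
tool_pos: [0.5961, -0.1939, 0.2075]
tcp_rot: [179.9, -0.2, 180.0]
wrist_force: [-0.5, -0.3, -0.8]
grip_width: 0.682
finger_force: 28.1
```

```bash
python3 - <<'E'
from h import *
o=observe();p=o["tool_pos"];print(p.round(4),o["tcp_rot"].round(2),o["clock"],o["wrist_force"].round(1),o["grip_width"],o["finger_force"])
c,im=shot("wrist","w11.png")
# cap in w10 seen from the camera as it stood (same attitude): move the current camera to w10's TCP
z=p[2]-.0053
sh=p-np.array([.3814,.2304,.1186])
def rel(u,v): return (ray(c,u,v,z)-p)*1e3
print("near/far",rel(258.9,197.3),rel(258.9,178+374/3.277),"L/R",rel(141+213/3.277,240),rel(141+560/3.277,240))
E
```

```text
[ 0.5961 -0.1939  0.2075] [179.89  -0.25 179.96] 15.35 [-0.5 -0.3 -0.8] 0.6817227776318278 28.11724841594696
near/far [-30.46110399  -0.75007659  -5.3       ] [27.14845143 -0.82349735 -5.3       ] L/R [ -6.15762055 -29.4498568   -5.3       ] [-6.04285437 27.94198747 -5.3       ]
```

Circle estimates put the cap about 1.7 mm short of the TCP in x, consistent with the pre-grasp view. I'll refine it in the current image, where the cap shows against the bright hob.

```bash
cat >> h.py <<'E'
from scipy.optimize import least_squares
def held(c,im,p,dz=-.0053,off=(-1.7,-.8),verbose=True):
    """edge points of the held cap's rim by steepest step along rays from the expected centre, circle r=30 on plane"""
    g=cv2.GaussianBlur(cv2.cvtColor(im,cv2.COLOR_BGR2GRAY),(3,3),0).astype(float);ctr=p*1e3+[*off,dz*1e3];P=[]
    for a in list(range(105,256,6)):   # 180 = toward -x (the camera side), clear of the fingers
        d=np.array([np.cos(np.deg2rad(a)),np.sin(np.deg2rad(a)),0])
        rr=np.arange(26,35,.25);s=[]
        for r in rr:
            u,v=proj(c,(ctr+d*r)/1e3);s.append(cv2.getRectSubPix(g.astype(np.float32),(1,1),(u,v))[0,0] if 0<u<511 and 0<v<383 else np.nan)
        s=np.array(s);e=np.abs(np.gradient(s));i=np.nanargmax(e[2:-2])+2;P.append((a,rr[i],int(s[0]),int(s[-1])))
    if verbose:print(P)
    return P
E
python3 - <<'E'
from h import *
im=cv2.imread("pics/w11.png");c=camera("wrist");p=observe()["tool_pos"]
P=held(c,im,p)
E
```

```text
[(105, np.float64(32.75), 63, 78), (111, np.float64(32.0), 79, 165), (117, np.float64(29.75), 79, 88), (123, np.float64(30.75), 81, 89), (129, np.float64(30.75), 81, 90), (135, np.float64(31.0), 81, 90), (141, np.float64(31.25), 83, 92), (147, np.float64(31.5), 84, 99), (153, np.float64(31.5), 85, 74), (159, np.float64(31.75), 87, 127), (165, np.float64(31.75), 90, 190), (171, np.float64(31.75), 93, 196), (177, np.float64(31.75), 95, 196), (183, np.float64(31.75), 96, 192), (189, np.float64(34.25), 97, 121), (195, np.float64(31.75), 99, 202), (201, np.float64(31.75), 100, 199), (207, np.float64(31.5), 100, 112), (213, np.float64(31.25), 100, 202), (219, np.float64(31.0), 102, 200), (225, np.float64(31.0), 98, 153), (231, np.float64(32.25), 98, 195), (237, np.float64(30.0), 94, 179), (243, np.float64(29.75), 92, 177), (249, np.float64(31.75), 62, 147), (255, np.float64(32.5), 57, 96)]
```

The silhouette is symmetric left to right, confirming y −0.8 mm. In x, allowing for the 7 mm rim wall, the cap sits about 1.2 mm short of the TCP. So the TCP goes to (599.9,-203.4), stopping 4–5 mm above contact.

Call:
carry_out([
  [[0,0,0,-0.125,-0.32,0.6,0.5],[0,0,0,0,0,1,0.5],[0,0,0,0,0,1,0.5],[0,0,0,0,0,0.5,0.5],[0,0,0,0,0,0,0.5]],
])

```text
clock: 15.95
tool_pos: [0.5998, -0.2038, 0.1145]
tcp_rot: [179.9, -0.3, 179.9]
wrist_force: [-0.2, -0.5, -1.7]
grip_width: 0.679
finger_force: 28.1
```

Call:
carry_out([
  [[0,0,0,0,0,0,0.5],[0,0,0,0,0,0,0.5]],
])

```text
clock: 16.15
tool_pos: [0.6034, -0.2055, 0.1189]
tcp_rot: [-179.9, 0.2, 179.9]
wrist_force: [-0.2, -0.3, -1.3]
grip_width: 0.684
finger_force: 28.1
```

```bash
python3 - <<'E'
from h import *
o=observe();p=o["tool_pos"];print(p.round(4),o["tcp_rot"].round(2),o["wrist_force"].round(1),o["grip_width"])
c,im=shot("wrist","w12.png")
g=cv2.GaussianBlur(cv2.cvtColor(im,cv2.COLOR_BGR2GRAY),(3,3),0)
def prof(ctr,z,a,rr):
    out=[]
    for r in rr:
        u,v=proj(c,np.array([ctr[0]+r*np.cos(np.deg2rad(a)),ctr[1]+r*np.sin(np.deg2rad(a)),z*1e3])/1e3)
        out.append(int(cv2.getRectSubPix(g,(1,1),(u,v))[0,0]) if 0<=u<511 and 0<=v<383 else -1)
    return out
print("skirt r 46..58")
for a in range(90,280,15): print(a,prof((598.65,-204.25),.080,a,np.arange(46,59,.75)))
print("cap r 26..35")
for a in range(120,241,15): print(a,prof((p[0]*1e3-1.2,p[1]*1e3-.8),p[2]-.0053,a,np.arange(26,36,.5)))
E
```

```text
[ 0.6034 -0.2055  0.1189] [-179.91    0.22  179.93] [-0.2 -0.3 -1.3] 0.6841612793776571
skirt r 46..58
90 [90, 89, 88, 86, 85, 85, 84, 82, 79, 77, 77, 77, 77, 78, 77, 77, 77, 77]
105 [143, 142, 142, 141, 140, 138, 131, 114, 93, 82, 82, 91, 116, 139, 147, 148, 149, 149]
120 [129, 136, 141, 144, 144, 143, 138, 123, 101, 86, 82, 83, 88, 102, 124, 141, 147, 147]
135 [94, 121, 147, 155, 156, 154, 150, 138, 116, 94, 85, 83, 83, 90, 114, 140, 151, 153]
150 [132, 143, 155, 159, 160, 160, 157, 145, 122, 103, 102, 119, 140, 152, 152, 151, 150, 151]
165 [166, 166, 165, 166, 166, 166, 163, 150, 125, 103, 105, 127, 149, 156, 157, 157, 157, 158]
180 [175, 174, 173, 172, 170, 170, 169, 161, 141, 130, 144, 155, 157, 153, 148, 143, 138, 131]
195 [172, 174, 176, 177, 178, 179, 177, 167, 151, 153, 168, 176, 176, 174, 171, 170, 170, 169]
210 [180, 179, 179, 178, 176, 175, 173, 168, 164, 170, 168, 160, 158, 159, 161, 162, 164, 164]
225 [156, 166, 175, 180, 181, 181, 179, 175, 167, 162, 161, 161, 161, 161, 161, 162, 162, 162]
240 [101, 128, 163, 179, 182, 181, 179, 173, 165, 161, 159, 160, 160, 160, 160, 
[... 336 characters left out ...]
63, 63, 72, 81, 87, 88, 88, 88, 88, 88, 88, 88, 88]
150 [74, 74, 74, 74, 73, 72, 69, 64, 59, 59, 68, 80, 88, 90, 91, 91, 90, 91, 95, 105]
165 [78, 79, 79, 78, 78, 76, 74, 68, 62, 58, 64, 75, 84, 89, 91, 94, 103, 123, 149, 169]
180 [83, 83, 83, 83, 83, 81, 79, 74, 66, 60, 62, 74, 98, 129, 154, 168, 173, 174, 174, 175]
195 [85, 86, 86, 86, 86, 85, 81, 76, 70, 69, 90, 124, 152, 167, 173, 176, 177, 178, 178, 178]
210 [86, 87, 87, 88, 88, 87, 85, 80, 76, 85, 109, 142, 163, 172, 174, 175, 175, 176, 177, 178]
225 [85, 86, 86, 87, 87, 87, 85, 83, 90, 113, 146, 168, 177, 179, 181, 181, 182, 181, 181, 180]
240 [82, 82, 82, 82, 83, 83, 86, 98, 125, 156, 173, 177, 173, 161, 148, 143, 137, 129, 122, 117]
```

The skirt edge sits at 51.5–52 mm all round (598.65,-204.25) with z=80 mm, so the spreader is dropped flat and centred there. The tool has settled 3.5 mm ahead of the target, so I'll correct that.

Call:
carry_out([
  [[0,0,0,0.118,0.068,0.15,0.5],[0,0,0,0,0,0,0.5],[0,0,0,0,0,0,0.5],[0,0,0,0,0,0,0.5]],
])

```text
clock: 16.6
tool_pos: [0.5982, -0.2029, 0.1122]
tcp_rot: [-180.0, 0.0, 179.9]
wrist_force: [0.6, 0.9, -1.5]
grip_width: 0.677
finger_force: 28.1
```

Call:
carry_out([
  [[0,0,0,0,0,0,0.5],[0,0,0,0,0,0,0.5],[0,0,0,0,0,0,0.5]],
])

```text
clock: 16.9
tool_pos: [0.5983, -0.2029, 0.1121]
tcp_rot: [-180.0, 0.0, 179.9]
wrist_force: [-0.1, 0.5, -1.4]
grip_width: 0.682
finger_force: 28.1
```

Call:
carry_out([
  [[0,0,0,-0.05,-0.018,0.05,0.5],[0,0,0,0,0,0,0.5],[0,0,0,0,0,0,0.5],[0,0,0,0,0,0,0.5],[0,0,0,0,0,0,0.5]],
])

```text
clock: 17.4
tool_pos: [0.5996, -0.2034, 0.1106]
tcp_rot: [-180.0, -0.0, 179.9]
wrist_force: [-0.6, 0.5, -2.3]
grip_width: 0.676
finger_force: 28.1
```

```bash
python3 - <<'E'
from h import *
o=observe();p=o["tool_pos"];print(p.round(4),o["tcp_rot"].round(2),o["wrist_force"].round(1),o["grip_width"])
c,im=shot("wrist","w13.png")
g=cv2.GaussianBlur(cv2.cvtColor(im,cv2.COLOR_BGR2GRAY),(3,3),0)
def prof(ctr,z,a,rr):
    out=[]
    for r in rr:
        u,v=proj(c,np.array([ctr[0]+r*np.cos(np.deg2rad(a)),ctr[1]+r*np.sin(np.deg2rad(a)),z*1e3])/1e3)
        out.append(int(cv2.getRectSubPix(g,(1,1),(u,v))[0,0]) if 0<=u<511 and 0<=v<383 else -1)
    return out
print("skirt");
for a in range(105,280,30): print(a,prof((598.65,-204.25),.080,a,np.arange(47,56,.5)))
print("cap top edge")
for a in list(range(120,241,15)): print(a,prof((598.65,-204.25),p[2]-.0053,a,np.arange(26,34,.5)))
E
```

```text
[ 0.5996 -0.2034  0.1106] [-180.     -0.    179.92] [-0.6  0.5 -2.3] 0.6756394207515677
skirt
105 [139, 139, 138, 138, 137, 136, 134, 129, 119, 105, 91, 82, 79, 78, 78, 80, 83, 88]
135 [131, 146, 152, 153, 153, 152, 150, 147, 141, 128, 110, 94, 85, 82, 81, 81, 81, 82]
165 [162, 162, 163, 164, 164, 163, 162, 160, 154, 141, 122, 103, 89, 86, 93, 108, 127, 142]
195 [171, 173, 174, 174, 175, 176, 176, 174, 168, 157, 144, 135, 141, 151, 158, 162, 164, 165]
225 [168, 173, 177, 178, 178, 177, 177, 176, 174, 169, 164, 160, 157, 157, 157, 158, 158, 158]
255 [155, 165, 172, 176, 177, 177, 177, 175, 171, 166, 159, 157, 156, 156, 156, 156, 156, 156]
cap top edge
120 [67, 67, 68, 68, 68, 67, 65, 67, 73, 79, 82, 83, 84, 84, 84, 87]
135 [70, 70, 69, 70, 69, 69, 66, 62, 61, 67, 77, 85, 87, 88, 88, 89]
150 [72, 72, 73, 73, 72, 71, 68, 64, 59, 56, 64, 77, 85, 89, 94, 104]
165 [77, 77, 77, 77, 76, 75, 72, 68, 62, 57, 60, 72, 92, 116, 139, 153]
180 [80, 80, 81, 81, 81, 80, 78, 74, 67, 61, 65, 84, 117, 150, 168, 171]
195 [83, 84, 84, 84, 84, 84, 81, 77, 70, 68, 78, 102, 131, 155, 169, 174]
210 [84, 85, 85, 85, 86, 85, 83, 80, 76, 78, 100, 134, 160, 174, 178, 179]
225 [83, 84, 84, 85, 86, 86, 84, 81, 85, 106, 139, 163, 172, 174, 174, 174]
240 [79, 80, 80, 81, 82, 82, 84, 94, 117, 147, 165, 172, 174, 174, 174, 174]
```

Cap and skirt read concentric within about 1 mm. Descending in small steps, watching the force.

Call:
carry_out([
  [[0,0,0,0,0,0.03,0.5],[0,0,0,0,0,0.03,0.5],[0,0,0,0,0,0.02,0.5],[0,0,0,0,0,0,0.5],[0,0,0,0,0,0,0.5]],
])

```text
clock: 17.95
tool_pos: [0.5997, -0.2034, 0.1081]
tcp_rot: [180.0, -0.0, 179.9]
wrist_force: [0.5, 1.3, -1.1]
grip_width: 0.68
finger_force: 28.1
```

Call:
carry_out([
  [[0,0,0,0,0,0.02,0.5],[0,0,0,0,0,0,0.5],[0,0,0,0,0,0,0.5]],
])

```text
clock: 18.25
tool_pos: [0.5996, -0.2034, 0.1075]
tcp_rot: [180.0, -0.0, 179.9]
wrist_force: [-0.1, 0.2, -1.9]
grip_width: 0.68
finger_force: 28.1
```

No contact so far. Continuing in 0.6 mm steps.

Call:
carry_out([
  [[0,0,0,0,0,0.02,0.5],[0,0,0,0,0,0,0.5],[0,0,0,0,0,0,0.5]],
])

```text
clock: 18.55
tool_pos: [0.5996, -0.2034, 0.107]
tcp_rot: [180.0, -0.0, 179.9]
wrist_force: [0.0, -0.4, -1.6]
grip_width: 0.68
finger_force: 28.1
```

Call:
carry_out([
  [[0,0,0,0,0,0.02,0.5],[0,0,0,0,0,0,0.5],[0,0,0,0,0,0,0.5]],
])

```text
clock: 18.85
tool_pos: [0.5997, -0.2034, 0.1064]
tcp_rot: [-180.0, -0.0, 179.9]
wrist_force: [-0.3, -0.1, -1.2]
grip_width: 0.677
finger_force: 28.1
```

The boss is entering the recess freely.

Call:
carry_out([
  [[0,0,0,0,0,0.02,0.5],[0,0,0,0,0,0,0.5],[0,0,0,0,0,0,0.5]],
])

```text
clock: 19.15
tool_pos: [0.5996, -0.2034, 0.1057]
tcp_rot: [180.0, -0.0, 179.9]
wrist_force: [-0.2, -0.4, -0.8]
grip_width: 0.677
finger_force: 28.1
```

Call:
carry_out([
  [[0,0,0,0,0,0.02,0.5],[0,0,0,0,0,0,0.5],[0,0,0,0,0,0,0.5]],
])

```text
clock: 19.45
tool_pos: [0.5996, -0.2034, 0.1052]
tcp_rot: [180.0, -0.0, 179.9]
wrist_force: [-0.4, 0.6, -1.9]
grip_width: 0.681
finger_force: 28.1
```

Call:
carry_out([
  [[0,0,0,0,0,0.01,0.5],[0,0,0,0,0,0,0.5],[0,0,0,0,0,0,0.5]],
])

```text
clock: 19.75
tool_pos: [0.5997, -0.2034, 0.1049]
tcp_rot: [-180.0, -0.0, 179.9]
wrist_force: [1.3, 0.6, -2.0]
grip_width: 0.679
finger_force: 28.1
```

Call:
carry_out([
  [[0,0,0,0,0,0.01,0.5],[0,0,0,0,0,0,0.5],[0,0,0,0,0,0,0.5]],
])

```text
clock: 20.05
tool_pos: [0.5996, -0.2034, 0.1045]
tcp_rot: [180.0, -0.0, 179.9]
wrist_force: [0.6, -0.1, -1.8]
grip_width: 0.679
finger_force: 28.1
```

Call:
carry_out([
  [[0,0,0,0,0,0.01,0.5],[0,0,0,0,0,0,0.5],[0,0,0,0,0,0,0.5]],
])

```text
clock: 20.35
tool_pos: [0.5997, -0.2034, 0.1044]
tcp_rot: [-180.0, 0.0, 179.9]
wrist_force: [0.5, -0.2, -1.1]
grip_width: 0.679
finger_force: 28.2
```

It is at seated height (nominal 104.3 mm) with no load. Releasing and rising.

Call:
carry_out([
  [[0,0,0,0,0,0,0.8],[0,0,0,0,0,0,0.9],[0,0,0,0,0,0,1],[0,0,0,0,0,0,1],[0,0,0,0,0,0,1]],
])

```text
clock: 20.85
tool_pos: [0.5998, -0.2035, 0.1044]
tcp_rot: [-180.0, 0.0, 179.9]
wrist_force: [0.0, 0.9, 0.4]
grip_width: 1.001
finger_force: 0.0
```

Call:
carry_out([
  [[0,0,0,0,0,-0.3,1],[0,0,0,0,0,-0.7,1],[0,0,0,-0.8,0,-1,1],[0,0,0,-0.8,0,-1,1],[0,0,0,-0.8,0,0,1]],
])

```text
clock: 21.35
tool_pos: [0.6761, -0.2049, 0.2019]
tcp_rot: [-179.8, 0.6, 179.9]
wrist_force: [0.6, -0.3, 0.9]
grip_width: 1.001
finger_force: 0.0
```

Call:
carry_out([
  [[0,0,0,0,0,0,1],[0,0,0,0,0,0,1],[0,0,0,0,0,0,1],[0,0,0,0,0,0,1],[0,0,0,0,0,0,1]],
])

```text
clock: 21.85
tool_pos: [0.6707, -0.2035, 0.1937]
tcp_rot: [180.0, -0.1, 179.9]
wrist_force: [-0.1, -0.7, 0.1]
grip_width: 1.0
finger_force: 0.0
```

```bash
python3 - <<'E'
from h import *
o=observe();p=o["tool_pos"];print(o["clock"],p.round(4),o["tcp_rot"].round(2),o["wrist_force"].round(1),o["grip_width"])
c,im=shot("wrist","w14.png")
g=cv2.GaussianBlur(cv2.cvtColor(im,cv2.COLOR_BGR2GRAY),(3,3),0).astype(np.float32)
def edges(ctr,z,r0,r1):
    out=[]
    for a in range(0,360,15):
        rr=np.arange(r0,r1,.25);s=np.array([cv2.getRectSubPix(g,(1,1),proj(c,np.array([ctr[0]+r*np.cos(np.deg2rad(a)),ctr[1]+r*np.sin(np.deg2rad(a)),z])/1e3))[0,0] for r in rr])
        e=np.abs(np.gradient(s));i=e.argmax();out.append((a,rr[i],int(e[i])))
    return out
for n,z,r0,r1,r in(("skirt",80,47,57,52),("cap top edge",99,26,34,30),("cap bottom",92,26,34,30)):
    ctr=np.array([598.65,-204.25])
    E=np.array([x for x in edges(ctr,z,r0,r1) if x[2]>6]);W=ctr+E[:,1:2]*np.c_[np.cos(np.deg2rad(E[:,0])),np.sin(np.deg2rad(E[:,0]))]
    s=least_squares(lambda m:np.hypot(*(W-m[:2]).T)-m[2],[*ctr,r],loss="soft_l1",f_scale=.4);print(n,s.x.round(2));print([(int(a),float(b)) for a,b,_ in E])
E
```

```text
21.85 [ 0.6707 -0.2035  0.1937] [ 1.7997e+02 -8.0000e-02  1.7990e+02] [-0.1 -0.7  0.1] 0.9999519512969756
skirt [ 603.77 -200.45   53.09]
[(105, 55.25), (120, 53.25), (225, 47.0), (240, 47.0)]
cap top edge [ 599.06 -203.89   29.96]
[(0, 30.0), (15, 30.5), (90, 31.25), (120, 30.0), (135, 30.25), (150, 29.75), (165, 29.0), (180, 29.5), (195, 29.25), (210, 29.25), (225, 29.5), (240, 29.5), (255, 29.75), (270, 30.0), (285, 29.75), (300, 30.0), (315, 29.75), (330, 30.0), (345, 30.25)]
cap bottom [ 599.19 -203.95   30.87]
[(0, 31.25), (15, 31.5), (90, 32.25), (120, 30.75), (135, 31.0), (150, 30.5), (165, 29.75), (180, 30.25), (195, 30.0), (210, 30.25), (225, 30.25), (240, 30.5), (255, 30.75), (270, 30.75), (285, 30.75), (300, 31.0), (315, 30.75), (330, 31.0), (345, 31.25)]
```

The cap's top edge fits a 29.96 mm radius at its seated height (z = 99 mm). It is centred at (599.1,-203.9), about 0.5 mm from the spreader axis, and fully released. Handing in.

```bash
python3 -c "
from cell import finish_job
print(finish_job())"
```

```text
the job is handed in; nothing more can be done
None
```

The job is handed in at about 22 s. The camera measurements show the spreader dropped flat into the groove, and the black cap seated in its recess about 0.5 mm off centre and released. No verdict came back from the hand-in.

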